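# Stop the bag sealer and hold its cover open

### The job

Stop the bench bag sealer by pressing the mushroom-head plunger on the small control box right down to its stop for a moment. Then, before touching the catch tab, tug the sealer's cover upward by its bar handle to learn whether the hidden catch is holding it; if it is caught, let the cover down and slide the upright tab on the front deck all the way to its other end to release it. Finish while holding the cover about half open, at roughly 45 degrees (it falls shut if let go, so the program ends still holding it), and do not shift the other things on the bench.

Things in the scene. Friction and masses are not known exactly. Their poses are not given: they have to be found in the camera images.
- sealer: Grey bench bag sealer, fixed to the bench, 300 mm deep (x) x 260 mm wide (y) x 120 mm high. Origin: centre of its underside; its -x side is the front (towards the robot), +y its left seen from the robot, z up. The front 75 mm is a closed flat deck 110 mm high; behind it an aluminium cover (215 x 250 x 8 mm, top 128 mm above the bench when shut) closes a hollow chamber.
- cover (a joint): Opening angle of the cover, rad: 0 shut and level, growing as its front edge rises, at most 1.35. It turns about a level hinge along the sealer's y at the back. It weighs about 0.6 kg and falls shut from any angle when let go. A hidden catch may or may not be holding it, which cannot be seen: if caught, it rises only about 0.05 rad (about 10 mm at the handle) and stops dead; if free it goes on rising under about 3 N at the handle.
- cover_handle (a point): Middle of the cover's bar handle: a black round bar 12 mm thick, along the sealer's y, with 100 mm clear length between two posts. When shut the point is 50 mm ahead (-x) of the sealer's origin and 163 mm above the bench, 35 mm above the cover's top, 190 mm in front of the hinge and 43 mm above it; the gap under the bar is 29 mm. It can be pinched from above across the sealer's x, and the bar can turn between the fingers.
- cover_hinge (a point): Point on the cover's hinge axis (along the sealer's y), in the middle of the width: 140 mm behind (+x) the sealer's origin, 120 mm above the bench.
- tab_grip (a point): Grip point of the catch release tab, a black upright tab 20 mm (sealer x) x 12 mm (sealer y) x 34 mm tall on the front deck; the point is 20 mm above its foot, 14 mm below its top, 131 mm above the bench. At the start it is 118 mm ahead (-x) of the sealer's origin and 60 mm to its +y side.
- tab (a joint): How far the release tab has been slid towards the sealer's +y, m: 0 at the start whether or not the cover is caught, 0.022 at its far end. It slides with light resistance (about 2 N) and stays where it is left. More than about 0.017 draws the catch back for good.
- stop_box: Small grey control box, fixed to the bench, 90 x 90 x 70 mm, to the left or the right of the sealer (it swaps places with the tape dispenser). Origin: centre of its underside; z up.
- stop_top (a point): Centre of the top of the plunger's black mushroom head, 48 mm across, 107 mm above the bench when up. It is pressed straight down.
- stop (a joint): How far the plunger is pressed down, m: 0 up, 0.014 at its stop. Its spring takes about 3 N to start and 8 N at the stop, and brings it up again.
- dispenser: Bystander: grey desk tape dispenser with a roll, fixed to the bench, 95 x 70 x 98 mm tall, origin under its centre.
- tape_roll: small cardboard tape roll standing flat on the sealer's front deck near its right end, 48 mm across, 24 mm tall; bystander, origin under its centre
- mug: white mug, 80 mm across, 90 mm tall; bystander, origin under its centre
- carton: closed cardboard carton 150 x 110 x 80 mm; bystander, origin under its centre
Things that resemble listed ones, but are neither listed nor needed, are in the scene too. What is shaped like the stop_box but purple or yellow is not meant.

How it is judged:
By the outcome, as a careful person would: the job done as asked, in the order asked, and still so for the second after the job is handed in, while the arm keeps its last pose, push and grip.
It also fails if it takes over 69 s, if anything falls off the work surface, if the arm or the gripper's body presses on something with over 40 N, if the wrist force passes 120 N, or if a joint passes its speed limit or range.

### The arm

A 6-joint arm with a two-finger parallel gripper is mounted at the origin on the work surface. World frame = base frame: x ahead of the robot, y to its left, z up, the work surface at z = 0. Lengths are in m, angles in degrees, forces in N, time in s.
With the tool pointing down it reaches from about 0.4 to 0.825 m from the base axis. Payload 7 kg.
Tool frame: the origin (TCP) lies at the very end of the fingers, on their centre line; the grasp point (between the pads) lies 19 mm behind it (ctrl.grip_point_offset is the distance from the TCP to the grasp point, in m); x points along the fingers, z is the direction in which the jaws open and shut, and the axes are right-handed (so a half turn about x gives the same grasp; the last joint's range is limited). The gripper opens to 88 mm and grips with 3 to 60 N. Pads are 19 mm wide; open, the fingers measure 130 mm over their backs; the gripper's body (78 mm by 193 mm) begins 47 mm behind the grasp point.
Start: joints at [-50.701, 20.546, 0.682, 0, -70.136, -16.507], TCP at [0.261, -0.622, 0.227] pointing down, gripper open.
Joint ranges: [-176.03, 176.03], [-82.01, 121.73], [-58.28, 71.71], [-173.87, 95.51], [-174.79, -0.11], [-173.66, 173.66]. Speed limits (degrees/s): [136.94, 136.94, 172.46, 180, 180, 180].

### API

Orientations are given as [roll, pitch, yaw] about the fixed x, y, z axes, in that order (R = Rz(yaw) Ry(pitch) Rx(roll)).
In Python, from plant import get_obs, snapshot, calibration, close_job, ctrl gives the robot as it stands.
- The arm moves only by the tool move_arm, never from a script. Its argument "commands" is a list that holds one entry, the list of rows, each a list of 4 numbers: the shift along the tool's x, y, z in cm, then the turn about the tool's x in rad. In form: [[[dx, dy, dz, spin], ...]]. A call has 1 to 8 rows; each row shifts and turns the commanded pose from where the row before left it, along the tool's axes as they then stand; what a row does not reach is not made up. A row lasts 1/10 s, in which the tool goes at most 50 mm and 8.59 degrees, less where a joint would pass 70% of its speed; a pose out of reach is approached as far as the arm can. A call with a gripper value outside its range is refused whole. "jaw" is the finger opening in cm, from 0 to 8.76, set as the call begins (left out, the last holds). The fingers move at their own pace and stop on an object; the grip force is fixed at half the most. Time passes only in rows, so rows that do not move let the fingers close. It gives the time, the measured TCP pose, the force and the opening at its end, in the units of the state.
- get_obs(): the state, without advancing time (a new reading comes with each control period).
- snapshot(name): name is "scene" or "top" or "wrist"; returns (picture, depth): 480x640x3 uint8, red, green, blue; 480x640 float32, m along the optical axis (not along the pixel's ray), 0 where there is no reading.
- calibration(name): a dict with "mtx" (3x3 intrinsics, pixels), "k1" (the pictures are not rectified: a ray, as slopes to the right and down, at radius r is drawn at 1 + k1 r^2 times it, then the intrinsics apply), "T" (4x4, takes a point from camera to world coordinates); the wrist camera has in their place "tool_from_camera" (4x4, takes a point from camera to tool coordinates, whose origin is the TCP and whose axes are the tool frame's). Camera axes: x right, y up, looking along -z (the intrinsics and any distortion apply to the point x, -y, -z); pixel columns grow to the right and rows downward; lengths in m; the calibration is good to about 2 mm. A picture is of the moment at which its call begins: read the wrist's pose just before it. calibration takes no time and is no camera call.
- close_job(): hands the job in, once; it reports no verdict.
The state is a dict: "clock": time; "joint_pos": joint angles; "qvel": joint speeds; "tau": joint torques, N m; "tool_pos": TCP position; "orientation": TCP orientation; "force": force on the tool from outside, world axes, zero at the start; "moment": the same for the moment, N m; "opening": finger opening in m.
Only numpy, scipy, OpenCV 4.12 (cv2) and the standard library are available. Lean on these libraries where they do the work, as an engineer would, in place of code of your own. Each camera call takes 0.05 s, during which the arm holds its last target. There are 200 camera calls.

## Working session

There is one attempt and no reset: what is moved stays moved. The work goes in short steps, Python scripts to look and compute and a tool call to move; the robot and the scene stay as the last step left them, time stands still between calls to the robot, and variables do not carry over. Pictures are saved under pics/ and viewed, about 8 in all and at most 12, crops included, and the job is handed in when it is done.

Besides the shell and the picture viewer there is one more tool, called after "Call:" by a JSON object that holds its "name" and its "arguments". move_arm: Moves the arm, as the interface text tells. Its arguments: {"type":"object","properties":{"commands":{"type":"array"},"jaw":{"type":"number"}},"required":["commands"]}

```bash
ls; mkdir -p pics
cat > h.py <<'E'
import numpy as np, cv2
from plant import get_obs, snapshot, calibration, close_job, ctrl
from scipy.spatial.transform import Rotation as R
def cloud(name):
    o=get_obs(); im,d=snapshot(name); c=calibration(name)
    K=np.array(c["mtx"]); k=c["k1"]
    v,u=np.mgrid[0:480,0:640]
    x=(u-K[0,2])/K[0,0]; y=(v-K[1,2])/K[1,1]
    xu,yu=x.copy(),y.copy()
    for _ in range(20):
        s=1+k*(xu**2+yu**2); xu,yu=x/s,y/s
    P=np.stack([xu*d,-yu*d,-d,np.ones_like(d)],-1)
    if name=="wrist":
        T=np.eye(4); T[:3,:3]=R.from_euler('xyz',o["orientation"],degrees=True).as_matrix(); T[:3,3]=o["tool_pos"]
        T=T@np.array(c["tool_from_camera"])
    else: T=np.array(c["T"])
    W=(P@T.T)[...,:3]; W[d<=0]=np.nan
    return im,W
def save(n,im): cv2.imwrite(f"pics/{n}.png",im[...,::-1])
E
python3 - <<'E'
from h import *
print(get_obs())
for n in("scene","top"):
    im,W=cloud(n); save(n+"1",im); np.save(n+"1.npy",W)
    print(calibration(n)["T"])
E
```

```text
pics
{'clock': 0.0, 'joint_pos': array([-5.07012122e+01,  2.05900271e+01,  6.34930452e-01, -1.93168768e-02,
       -7.01351253e+01, -1.65067616e+01]), 'qvel': array([-0.02915649,  0.0117454 , -0.00053148, -0.04412094,  0.04262856,
        0.00892168]), 'tau': array([ 1.50246509e-03, -5.82718742e+01,  2.93056619e+01,  6.99717075e+00,
        6.89963999e-03, -1.65563106e-04]), 'tool_pos': array([ 0.26127599, -0.62186859,  0.22564988]), 'orientation': array([  5.12814014,  89.90796816, 117.91358807]), 'force': array([-0.09248885, -0.20924973,  0.73437418]), 'moment': array([-0.03234286,  0.05110623, -0.04570724]), 'opening': 0.08764143928359366}
[[ 0.3202621  -0.68521135  0.65415411  1.41442887]
 [ 0.94727783  0.23881127 -0.21362091 -0.27216887]
 [-0.0098439   0.68808036  0.72556772  1.07759214]
 [ 0.          0.          0.          1.        ]]
[[-0.00466594  0.99290402 -0.11882688  0.40868562]
 [-0.99994522 -0.00351927  0.00985794 -0.00506465]
 [ 0.0093698   0.11886636  0.99286605  1.13103213]
 [ 0.          0.          0.          1.        ]]
```

View pics/top1.png

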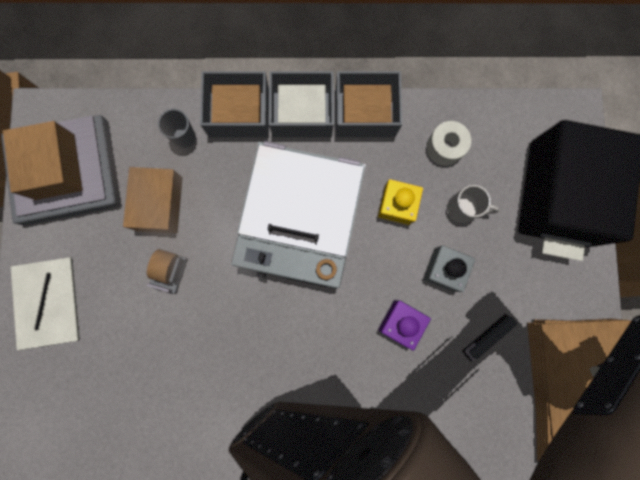

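View pics/scene1.png

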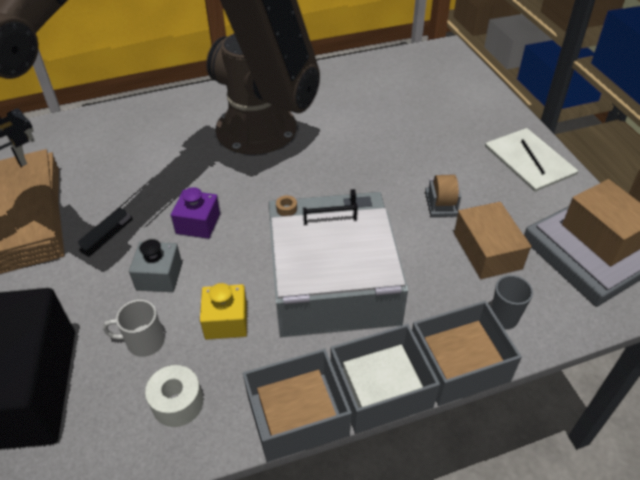

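Top view: the sealer is around px (300,215), with its handle at (293,233), the tab at (263,257) and the tape roll at (326,269). The grey stop box is at (450,268) with its head at (456,268). The purple and yellow boxes are decoys.

Run:
```python
from h import *
W=np.load("top1.npy"); v,u=np.mgrid[0:480,0:640]
im=cv2.imread("pics/top1.png")
def sel(u0,u1,v0,v1,z0,z1):
    m=(u>=u0)&(u<=u1)&(v>=v0)&(v<=v1)&(W[...,2]>z0)&(W[...,2]<z1); return W[m]
def rect(p): 
    r=cv2.minAreaRect((p[:,:2]*1000).astype(np.float32)); return r,len(p),p[:,2].mean().round(4)
print("cover",rect(sel(230,375,135,262,.119,.138)))
p=sel(225,375,135,295,.10,.138);print("deck+cover",rect(p))
hp=sel(262,325,218,248,.150,.18);print("handle",rect(hp),np.median(hp,0),hp[:,2].max())
t=sel(250,275,245,270,.125,.16);print("tab",rect(t),t.mean(0))
t=sel(310,342,255,285,.122,.15);print("roll",rect(t))
s=sel(438,475,250,285,.095,.12);print("stop",rect(s),s.mean(0))
s=sel(425,480,240,295,.06,.08);print("box",rect(s))
W2=np.load("scene1.npy");W=W2
s=sel(130,170,235,265,.095,.12);print("stop(scene)",rect(s))
hp=sel(295,365,195,225,.150,.18);print("handle(scene)",rect(hp))
t=sel(340,365,185,215,.125,.16);print("tab sc",rect(t))
p=sel(260,415,185,310,.12,.138);print("cover sc",rect(p))
```

```text
cover (((600.5966186523438, 23.420303344726562), (259.8523254394531, 281.8267517089844), 77.71202850341797), 10198, np.float64(0.1273))
deck+cover (((589.9154663085938, 26.047927856445312), (260.42498779296875, 303.9514465332031), 77.66171264648438), 13726, np.float64(0.1232))
handle (((538.6574096679688, 37.01732635498047), (115.71390533447266, 13.859878540039062), 77.5101089477539), 290, np.float64(0.1672)) [0.5389844  0.03795692 0.1674474 ] 0.17187653027885352
tab (((485.0159912109375, 109.64675903320312), (11.527568817138672, 19.37006950378418), 79.67418670654297), 54, np.float64(0.1425)) [0.48508684 0.10918417 0.14246691]
roll (((467.10552978515625, -41.07312774658203), (46.84162902832031, 66.7624740600586), 67.71694946289062), 231, np.float64(0.1333))
stop (((460.33038330078125, -345.8583068847656), (46.38823699951172, 44.81582260131836), 89.6218032836914), 318, np.float64(0.1054)) [ 0.46043257 -0.34501524  0.10538909]
box (((461.1312255859375, -345.58642578125), (90.14680480957031, 90.4417953491211), 67.89378356933594), 1065, np.float64(0.0693))
stop(scene) (((464.7621765136719, -347.5244140625), (46.5405387878418, 45.552799224853516), 82.31361389160156), 298, np.float64(0.1041))
handle(scene) (((541.0410766601562, 35.20893096923828), (116.08356475830078, 21.673267364501953), 79.04234313964844), 351, np.float64(0.1647))
tab sc (((525.5507202148438, 98.82674407958984), (53.155540466308594, 91.94945526123047), 50.30922317504883), 190, np.float64(0.1355))
cover sc (((598.6702880859375, 22.468048095703125), (259.7006530761719, 295.0144958496094), 77.64830780029297), 10461, np.float64(0.1269))
```

```bash
cat >> h.py <<'E'
YAW=np.radians(-12.35); SX=np.array([np.cos(YAW),np.sin(YAW),0]); SY=np.array([-np.sin(YAW),np.cos(YAW),0])
O=np.array([.590,.0255,0]); HANDLE=O-.05*SX+[0,0,.163]; TAB=O-.118*SX+.06*SY+[0,0,.131]; HINGE=O+.14*SX+[0,0,.12]
STOP=np.array([.4615,-.346,.107])
def go(target,jaw=None):
    o=get_obs(); M=R.from_euler('xyz',o["orientation"],degrees=True).as_matrix()
    spin=0
    if jaw is not None:
        c=[]
        for s in(1,-1):
            a=M.T@(jaw*s); c.append(np.arctan2(-a[1],a[2]))
        spin=min(c,key=abs); print("spins",np.round(c,3))
    d=np.array(target)-o["tool_pos"]
    print("pos",o["tool_pos"].round(4),"world d",d.round(4),"tool cm now",(M.T@d*100).round(2),
     "after spin",((M@R.from_euler('x',spin).as_matrix()).T@d*100).round(2),"j6",o["joint_pos"][5].round(1),"F",o["force"].round(1))
E
python3 - <<'E'
from h import *
print(HANDLE,TAB,HINGE)
go(STOP+[0,0,.02],SX)
E
```

```text
[0.54115704 0.03619415 0.163     ] [0.48756358 0.10934974 0.131     ] [ 0.7267603  -0.00444361  0.12      ]
spins [ 2.184 -0.958]
pos [ 0.2613 -0.6219  0.2257] world d [ 0.2002  0.2759 -0.0987] tool cm now [  9.89 -29.15  17.67] after spin [  9.89 -31.22 -13.67] j6 -16.5 F [ 0.2 -0.  -0.1]
```

Call:
{"name": "move_arm", "arguments": {"commands": [[[0, -3.6, 2.2, 0], [0, -3.6, 2.2, 0], [0, -3.6, 2.2, 0], [0, -3.6, 2.2, 0], [0, -3.6, 2.2, 0], [0, -3.6, 2.2, 0], [0, -3.6, 2.2, 0], [0, -3.6, 2.2, 0]]], "jaw": 0}}

```text
clock: 0.9
tool_pos: [0.4594, -0.3468, 0.2263]
orientation: [32.1, 90.0, 144.9]
force: [0.1, -0.8, 0.1]
opening: 0.0295
```

Call:
{"name": "move_arm", "arguments": {"commands": [[[1, 0, 0, -0.12], [1, 0, 0, -0.12], [1, 0, 0, -0.12], [1, 0, 0, -0.12], [1, 0, 0, -0.12], [1, 0, 0, -0.12], [1, 0, 0, -0.12], [1, 0, 0, -0.12]]]}}

```text
clock: 1.7
tool_pos: [0.4585, -0.3483, 0.1458]
orientation: [-17.0, 90.0, 151.1]
force: [0.5, -0.2, 0.0]
opening: 0.0005
```

Run:
```python
from h import *
go(STOP+[0,0,.01],SX)
```

```text
spins [-3.134  0.007]
pos [ 0.4585 -0.3483  0.1458] world d [ 0.003   0.0023 -0.0288] tool cm now [ 2.88 -0.29 -0.25] after spin [ 2.88 -0.29 -0.24] j6 5.8 F [ 0.5 -0.2  0. ]
```

Call:
{"name": "move_arm", "arguments": {"commands": [[[1, -0.3, -0.25, 0], [1, 0, 0, 0], [0.8, 0, 0, 0], [0.5, 0, 0, 0], [0.5, 0, 0, 0], [0.5, 0, 0, 0], [0.5, 0, 0, 0], [0.3, 0, 0, 0]]]}}

```text
clock: 2.5
tool_pos: [0.462, -0.3462, 0.0958]
orientation: [154.5, 90.0, -37.7]
force: [-1.8, 1.8, 6.9]
opening: 0.0004
```

Call:
{"name": "move_arm", "arguments": {"commands": [[[0.2, 0, 0, 0], [0.2, 0, 0, 0], [0, 0, 0, 0], [0, 0, 0, 0]]]}}

```text
clock: 2.9
tool_pos: [0.4621, -0.3463, 0.0932]
orientation: [152.4, 89.9, -39.8]
force: [-4.8, 4.8, 14.5]
opening: 0.0004
```

Call:
{"name": "move_arm", "arguments": {"commands": [[[0.2, 0, 0, 0], [0, 0, 0, 0], [0, 0, 0, 0], [0, 0, 0, 0], [0, 0, 0, 0]]]}}

```text
clock: 3.4
tool_pos: [0.4622, -0.3464, 0.093]
orientation: [149.6, 89.9, -42.5]
force: [-8.0, 9.4, 29.0]
opening: 0.0003
```

Run:
```python
from h import *
go(HANDLE+[0,0,.06],SX)
```

```text
spins [-3.138  0.004]
pos [ 0.4622 -0.3464  0.093 ] world d [0.0789 0.3826 0.13  ] tool cm now [-13.05 -39.05   0.31] after spin [-13.05 -39.04   0.44] j6 5.2 F [-8.   9.4 29. ]
```

Call:
{"name": "move_arm", "arguments": {"commands": [[[-2, 0, 0, 0], [-4, 0, 0, 0], [-4, 0, 0, 0], [-3.5, 0, 0, 0], [0, -4, 0, 0], [0, -4, 0, 0], [0, -4, 0, 0], [0, -4, 0, 0]]]}}

```text
clock: 4.2
tool_pos: [0.4958, -0.1883, 0.2246]
orientation: [-158.4, 90.0, 9.3]
force: [0.8, -0.6, 0.1]
opening: 0.0004
```

Call:
{"name": "move_arm", "arguments": {"commands": [[[0, -4, 0, 0], [0, -4, 0, 0], [0, -4, 0, 0], [0, -4, 0, 0], [0, -4, 0.2, 0], [0, -3, 0.2, 0], [0, 0, 0, 0], [0, 0, 0, 0]]], "jaw": 6}}

```text
clock: 5.0
tool_pos: [0.5404, 0.0366, 0.2243]
orientation: [27.0, 90.0, -165.2]
force: [-0.0, -0.5, 0.0]
opening: 0.0574
```

Run:
```python
from h import *
go(HANDLE+[0,0,-.014],SX)
im,W=cloud("wrist"); save("w1",im); np.save("w1.npy",W)
m=(W[...,2]>.155)&(W[...,2]<.18)
loc=np.linalg.norm(W[...,:2]-HANDLE[:2],axis=-1)<.08
p=W[m&loc]; print(len(p), cv2.minAreaRect((p[:,:2]*1000).astype(np.float32)), p.mean(0),p[:,2].max())
```

```text
spins [-3.138  0.004]
pos [0.5404 0.0366 0.2243] world d [ 0.0008 -0.0004 -0.0753] tool cm now [ 7.53  0.02 -0.09] after spin [ 7.53  0.02 -0.09] j6 -36.7 F [-0.  -0.5  0. ]
3229 ((536.179443359375, 33.270286560058594), (108.05533599853516, 13.833671569824219), 77.85618591308594) [0.53477576 0.02560939 0.16742192] 0.17029763180418525
```

View pics/w1.png

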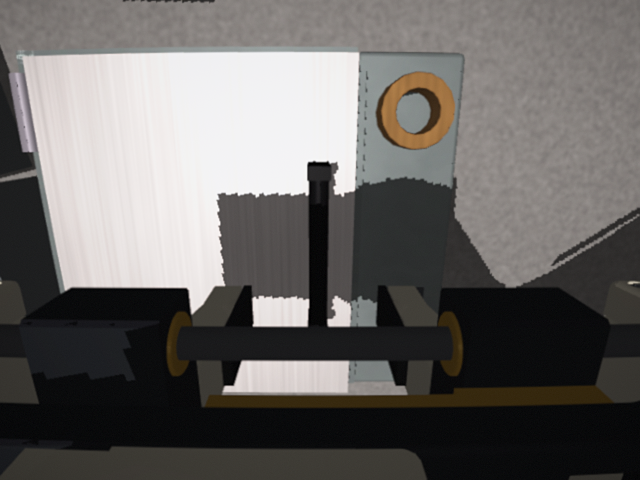

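The wrist view shows the bar at column 318, midway between the fingers (250 and 378). I'll descend straight down.

Call:
{"name": "move_arm", "arguments": {"commands": [[[2, 0, -0.1, 0], [2, 0, 0, 0], [1.5, 0, 0, 0], [1, 0, 0, 0], [0.7, 0, 0, 0], [0.3, 0, 0, 0], [0, 0, 0, 0]]]}}

```text
clock: 5.75
tool_pos: [0.5415, 0.0355, 0.1496]
orientation: [109.7, 90.0, -82.5]
force: [-0.8, 0.6, -0.3]
opening: 0.0602
```

Call:
{"name": "move_arm", "arguments": {"commands": [[[0, 0, 0, 0], [0, 0, 0, 0], [0, 0, 0, 0], [0, 0, 0, 0], [0, 0, 0, 0], [0, 0, 0, 0], [0, 0, 0, 0], [0, 0, 0, 0]]], "jaw": 0}}

```text
clock: 6.55
tool_pos: [0.5382, 0.0362, 0.1493]
orientation: [5.7, 89.7, 173.5]
force: [-14.0, 7.1, 9.8]
opening: 0.0109
```

Call:
{"name": "move_arm", "arguments": {"commands": [[[0, 0, 0.3, 0], [0, 0, 0, 0], [0, 0, 0, 0]]]}}

```text
clock: 6.85
tool_pos: [0.5381, 0.0363, 0.1493]
orientation: [19.3, 90.0, -172.9]
force: [-1.7, 0.6, -0.6]
opening: 0.0109
```

Call:
{"name": "move_arm", "arguments": {"commands": [[[-0.3, 0, 0, 0], [-0.3, 0, 0, 0], [0, 0, 0, 0], [0, 0, 0, 0]]]}}

```text
clock: 7.25
tool_pos: [0.5396, 0.0361, 0.1559]
orientation: [-176.3, 89.9, -8.5]
force: [5.9, -3.7, -5.0]
opening: 0.0114
```

Call:
{"name": "move_arm", "arguments": {"commands": [[[-0.3, 0, 0, 0], [-0.3, 0, 0, 0], [0, 0, 0, 0], [0, 0, 0, 0]]]}}

```text
clock: 7.65
tool_pos: [0.5405, 0.036, 0.1599]
orientation: [-179.4, 89.9, -11.6]
force: [16.8, -6.1, -23.8]
opening: 0.011
```

Call:
{"name": "move_arm", "arguments": {"commands": [[[-0.2, 0, -0.1, 0], [0, 0, 0, 0], [0, 0, 0, 0]]]}}

```text
clock: 7.95
tool_pos: [0.5405, 0.0359, 0.1602]
orientation: [45.4, 90.0, -146.9]
force: [18.9, -5.8, -33.2]
opening: 0.0107
```

At 11 mm of rise the cover stopped dead: a further 2 mm of command moved it 0.3 mm while the force climbed to 33 N. So it is caught, and I'll let it down.

Call:
{"name": "move_arm", "arguments": {"commands": [[[0, 0, 0.1, 0], [0.4, 0, 0, 0], [0.4, 0, 0, 0], [0.3, 0, 0, 0], [0.3, 0, 0, 0], [0, 0, 0, 0], [0, 0, 0, 0]]]}}

```text
clock: 8.65
tool_pos: [0.5381, 0.0364, 0.1496]
orientation: [-2.6, 90.0, 165.2]
force: [-0.8, -0.6, -1.7]
opening: 0.0112
```

Call:
{"name": "move_arm", "arguments": {"commands": [[[0, 0, 0, 0], [0, 0, 0, 0], [0, 0, 0, 0], [0, 0, 0, 0], [0, 0, 0, 0]]], "jaw": 5}}

```text
clock: 9.15
tool_pos: [0.5385, 0.0364, 0.1497]
orientation: [-149.3, 90.0, 18.5]
force: [-0.5, -0.1, 0.4]
opening: 0.0453
```

```bash
sed -i 's/^O=.*/O=np.array([.590,.0255,0])-.0025*SX; HANDLE=O-.05*SX+[0,0,.163]; TAB=O-.118*SX+.06*SY+[0,0,.131]; HINGE=O+.14*SX+[0,0,.12]/' h.py
python3 - <<'E'
from h import *
print(HANDLE,TAB,HINGE,get_obs()["opening"])
go(TAB+[0,0,.07])
go(TAB+[0,0,-.012]-.03*SY,SY)
E
```

```text
[0.53871489 0.03672885 0.163     ] [0.48512143 0.10988445 0.131     ] [ 0.72431815 -0.0039089   0.12      ] 0.04533988660741555
pos [0.5385 0.0364 0.1497] world d [-0.0534  0.0734  0.0513] tool cm now [-5.13 -6.05  6.77] after spin [-5.13 -6.05  6.77] j6 -36.9 F [-0.5 -0.1  0.4]
spins [ 1.573 -1.568]
pos [0.5385 0.0364 0.1497] world d [-0.0598  0.0441 -0.0307] tool cm now [ 3.07 -3.05  6.78] after spin [ 3.07 -6.79 -3.03] j6 -36.9 F [-0.5 -0.1  0.4]
```

Call:
{"name": "move_arm", "arguments": {"commands": [[[-1.5, 0, 0, 0], [-2.5, 0, 0, 0], [-2, 0, 0, 0], [0, -1, 2, 0], [0, -1, 2, 0], [0, -1, 1.8, 0], [0, -0.5, 1, 0], [0, 0, 0, 0]]], "jaw": 6}}

```text
clock: 9.95
tool_pos: [0.4788, 0.0856, 0.2099]
orientation: [-129.6, 90.0, 38.3]
force: [0.7, -0.3, -0.2]
opening: 0.0603
```

Call:
{"name": "move_arm", "arguments": {"commands": [[[0, 0, 0, 0], [0, 0, 0, 0], [0, 0, 0, 0], [0, 0, 0, 0], [0, 0, 0, 0], [0, 0, 0, 0]]], "jaw": 0}}

```text
clock: 10.55
tool_pos: [0.4795, 0.0848, 0.2095]
orientation: [45.3, 90.0, -146.9]
force: [0.4, 0.7, -0.2]
opening: 0.0177
```

Run:
```python
from h import *
go(TAB+[0,0,-.012]-.025*SY,SX)
im,W=cloud("wrist"); save("w2",im)
im,W=cloud("top"); save("t2",im[180:330,180:400].repeat(3,0).repeat(3,1))
im,W=cloud("scene"); save("s2",im[140:300,220:440].repeat(3,0).repeat(3,1))
```

```text
spins [-3.139e+00  2.000e-03]
pos [0.4795 0.0848 0.2095] world d [ 0.0003  0.0006 -0.0905] tool cm now [ 9.05 -0.07 -0.02] after spin [ 9.05 -0.07 -0.02] j6 -45.5 F [ 0.4  0.7 -0.2]
```

View pics/s2.png

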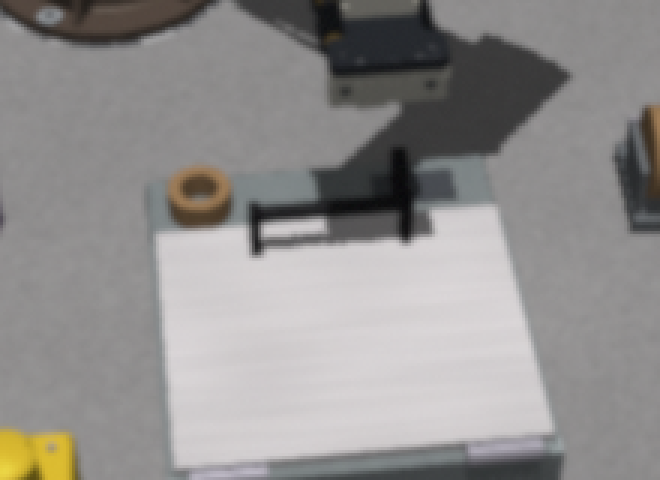

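The cover is shut and lies flat, the tab is at crop (400,170), and the tape roll is untouched at (200,195). Descending beside the tab.

Call:
{"name": "move_arm", "arguments": {"commands": [[[2, 0, 0, 0], [2, 0, 0, 0], [2, 0, 0, 0], [1.5, 0, 0, 0], [1, 0, 0, 0], [0.5, 0, 0, 0], [0, 0, 0, 0], [0, 0, 0, 0]]]}}

```text
clock: 11.5
tool_pos: [0.4798, 0.0852, 0.1201]
orientation: [-148.1, 90.0, 19.7]
force: [-0.5, -0.0, 0.4]
opening: 0.0004
```

Call:
{"name": "move_arm", "arguments": {"commands": [[[0, -0.5, 0, 0], [0, -0.5, 0, 0], [0, -0.5, 0, 0], [0, -0.4, 0, 0], [0, -0.4, 0, 0], [0, -0.3, 0, 0], [0, -0.2, 0, 0], [0, 0, 0, 0]]]}}

```text
clock: 12.3
tool_pos: [0.4853, 0.1128, 0.1195]
orientation: [-76.6, 90.0, 91.2]
force: [0.2, 0.4, -0.4]
opening: 0.0003
```

Call:
{"name": "move_arm", "arguments": {"commands": [[[0, -0.2, 0, 0], [0, -0.2, 0, 0], [0, 0, 0, 0], [0, 0, 0, 0]]]}}

```text
clock: 12.7
tool_pos: [0.4856, 0.1148, 0.1194]
orientation: [72.1, 89.8, -120.1]
force: [1.1, -8.6, 1.9]
opening: 0.0005
```

Call:
{"name": "move_arm", "arguments": {"commands": [[[0, -0.15, 0, 0], [0, -0.15, 0, 0], [0, 0, 0, 0], [0, 0, 0, 0]]]}}

```text
clock: 13.1
tool_pos: [0.4856, 0.1151, 0.1195]
orientation: [75.5, 89.6, -116.7]
force: [3.1, -19.6, 5.7]
opening: 0.0005
```

Run:
```python
from h import *
o=get_obs(); print((o["tool_pos"]-TAB)@SY, o["force"])
im,W=cloud("wrist"); save("w3",im)
```

```text
0.005148535648336141 [  3.13991462 -19.63296412   5.74576743]
```

View pics/w3.png

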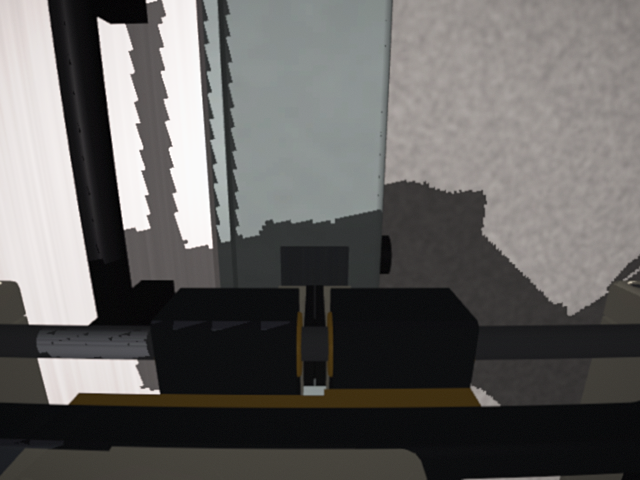

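The tab stopped dead after about 21–22 mm, with 20 N of push giving no more movement. I'll back off and return to the handle.

Call:
{"name": "move_arm", "arguments": {"commands": [[[0, 1, 0, 0], [-2, 0, 0, 0], [-3.5, 0, 0, 0], [-3.5, 0, 0, 0], [0, 3, -3, 0], [0, 2.5, -3, 0], [0, 0, -0.7, 0], [0, 0, 0, 0]]]}}

```text
clock: 13.95
tool_pos: [0.5391, 0.041, 0.2091]
orientation: [-29.0, 90.0, 138.6]
force: [-1.2, 0.2, 0.0]
opening: 0.0004
```

Call:
{"name": "move_arm", "arguments": {"commands": [[[0, 0, 0, 0], [0, 0, 0, 0], [0, 0, 0, 0], [0, 0, 0, 0], [0, 0, 0, 0], [0, 0, 0, 0]]], "jaw": 5}}

```text
clock: 14.55
tool_pos: [0.5384, 0.0417, 0.2097]
orientation: [-131.4, 90.0, 36.4]
force: [-0.0, -0.5, -0.8]
opening: 0.0427
```

Run:
```python
from h import *
go(HANDLE+[0,0,-.014],SX); print(get_obs()["opening"])
im,W=cloud("top"); save("t3",im[180:330,180:400].repeat(3,0).repeat(3,1))
im,W=cloud("scene"); np.save("s3.npy",W); save("s3",im[140:300,220:440].repeat(3,0).repeat(3,1))
```

```text
spins [-3.139e+00  3.000e-03]
pos [0.5384 0.0417 0.2097] world d [ 0.0003 -0.005  -0.0607] tool cm now [ 6.07  0.48 -0.13] after spin [ 6.07  0.48 -0.13] j6 -37.4 F [-0.  -0.5 -0.8]
0.04267974990311828
```

View pics/s3.png

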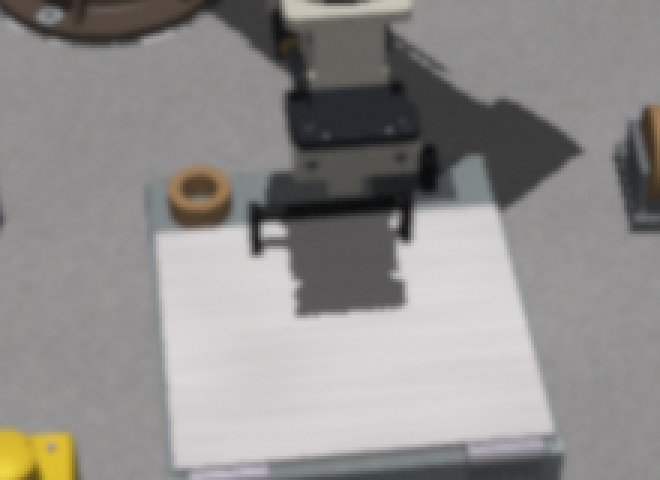

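The tab has moved from crop x 400 to 430, about 22 mm. Grasping the bar again.

Call:
{"name": "move_arm", "arguments": {"commands": [[[1.5, 0.4, 0, 0], [1.5, 0, 0, 0], [1.5, 0, 0, 0], [1, 0, 0, 0], [0.5, 0, 0, 0], [0, 0, 0, 0], [0, 0, 0, 0]]]}}

```text
clock: 15.35
tool_pos: [0.5381, 0.0377, 0.1501]
orientation: [-163.1, 90.0, 4.7]
force: [0.5, -0.3, 1.6]
opening: 0.05
```

Call:
{"name": "move_arm", "arguments": {"commands": [[[0, 0, 0, 0], [0, 0, 0, 0], [0, 0, 0, 0], [0, 0, 0, 0], [0, 0, 0, 0], [0, 0, 0, 0], [0, 0, 0, 0], [0, 0, 0, 0]]], "jaw": 0}}

```text
clock: 16.15
tool_pos: [0.5383, 0.0375, 0.1497]
orientation: [-171.0, 89.9, -3.2]
force: [5.0, -2.2, -1.9]
opening: 0.0111
```

Run:
```python
from h import *
go(HANDLE+[0,0,-.014],SX); print(get_obs()["opening"])
th=np.radians(np.arange(0,47.6,2.5)); f=190*np.cos(th)-43*np.sin(th); z=190*np.sin(th)+43*np.cos(th)
for t,a,b in zip(np.degrees(th),190-f,z-43): print(t,"back cm",(a/10).round(2),"up",(b/10).round(2))
```

```text
spins [-3.139e+00  3.000e-03]
pos [0.5383 0.0375 0.1497] world d [ 0.0004 -0.0008 -0.0007] tool cm now [ 0.07  0.07 -0.06] after spin [ 0.07  0.07 -0.06] j6 -37.1 F [ 5.  -2.2 -1.9]
0.011092675442155715
0.0 back cm 0.0 up 0.0
2.5 back cm 0.21 up 0.82
5.0 back cm 0.45 up 1.64
7.499999999999999 back cm 0.72 up 2.44
10.0 back cm 1.04 up 3.23
12.5 back cm 1.38 up 4.01
14.999999999999998 back cm 1.76 up 4.77
17.5 back cm 2.17 up 5.51
20.0 back cm 2.62 up 6.24
22.5 back cm 3.09 up 6.94
25.0 back cm 3.6 up 7.63
27.5 back cm 4.13 up 8.29
29.999999999999996 back cm 4.7 up 8.92
32.5 back cm 5.29 up 9.54
35.0 back cm 5.9 up 10.12
37.5 back cm 6.54 up 10.68
40.0 back cm 7.21 up 11.21
42.5 back cm 7.9 up 11.71
45.0 back cm 8.61 up 12.18
47.5 back cm 9.33 up 12.61
```

Call:
{"name": "move_arm", "arguments": {"commands": [[[-0.82, 0, -0.21, 0], [-0.82, 0, -0.24, 0], [-0.8, 0, -0.27, 0], [-0.79, 0, -0.32, 0], [0, 0, 0, 0], [0, 0, 0, 0]]]}}

```text
clock: 16.75
tool_pos: [0.5477, 0.0354, 0.1812]
orientation: [-18.5, 90.0, 149.3]
force: [5.2, -1.2, -6.0]
opening: 0.0109
```

The cover passed the 10 mm point with only 6 N, so the catch is free.

Call:
{"name": "move_arm", "arguments": {"commands": [[[-0.78, 0, -0.34, 0], [-0.76, 0, -0.38, 0], [-0.74, 0, -0.41, 0], [-0.73, 0, -0.45, 0], [-0.7, 0, -0.47, 0], [-0.69, 0, -0.51, 0], [-0.66, 0, -0.53, 0], [0, 0, 0, 0]]]}}

```text
clock: 17.55
tool_pos: [0.5778, 0.0288, 0.2338]
orientation: [2.8, 89.9, 170.6]
force: [-7.5, 3.4, 1.6]
opening: 0.0109
```

```bash
cat >> h.py <<'E'
def ang():
    o=get_obs(); d=o["tool_pos"]+[0,0,.0135]-HINGE; f,z=-d@SX,d[2]
    print("angle",np.degrees(np.arctan2(z,f)-np.arctan2(43,190)),"radius",np.hypot(f,z),"vs .1948; opening",o["opening"],"F",o["force"].round(1),"side",(o["tool_pos"]-HANDLE)@SY)
E
python3 -c "
from h import *
ang()"
```

```text
angle 27.545459073480693 radius 0.19689878145722758 vs .1948; opening 0.01092230281839403 F [-7.5  3.4  1.6] side 0.0006273132324037668
```

Call:
{"name": "move_arm", "arguments": {"commands": [[[-0.63, 0, -0.55, 0], [-0.62, 0, -0.57, 0], [-0.58, 0, -0.6, 0], [-0.56, 0, -0.62, 0], [-0.54, 0, -0.65, 0], [0, 0, 0, 0]]]}}

```text
clock: 18.15
tool_pos: [0.6071, 0.0224, 0.2641]
orientation: [51.3, 90.0, -140.9]
force: [-9.8, 3.7, 8.0]
opening: 0.011
```

```bash
python3 -c "
from h import *
ang()"
```

```text
angle 39.930120441038554 radius 0.19812935042778249 vs .1948; opening 0.011003799465031296 F [-9.8  3.7  8. ] side 0.0006119224158623921
```

Call:
{"name": "move_arm", "arguments": {"commands": [[[-0.55, 0, -0.6, 0], [-0.55, 0, -0.65, 0], [0, 0, 0, 0], [0, 0, 0, 0], [0, 0, 0, 0]]]}}

```text
clock: 18.65
tool_pos: [0.6192, 0.0198, 0.2735]
orientation: [138.0, 90.0, -54.2]
force: [-5.9, 1.4, 3.4]
opening: 0.011
```

Run:
```python
from h import *
ang()
im,W=cloud("scene"); save("s4",im)
v,u=np.mgrid[0:480,0:640]
rel=W-O; f=rel@SX; y=rel@SY
m=(rel[...,2]>.15)&(rel[...,2]<.25)&(f>.0)&(f<.125)&(np.abs(y)>.07)&(np.abs(y)<.12)
p=np.c_[f[m],rel[...,2][m]]; print(len(p)); k=np.polyfit(p[:,0],p[:,1],1); r=p[:,1]-np.polyval(k,p[:,0]); q=abs(r)<.01;k=np.polyfit(p[q,0],p[q,1],1);print("plane angle",np.degrees(np.arctan(-k[0])),q.sum(),r.std())
```

```text
angle 44.4330803197228 radius 0.19875497955617613 vs .1948; opening 0.01099510105883989 F [-5.9  1.4  3.4] side 0.0006446892963726218
3787
plane angle 43.4105473710506 3781 0.003213643746226952
```

View pics/s4.png

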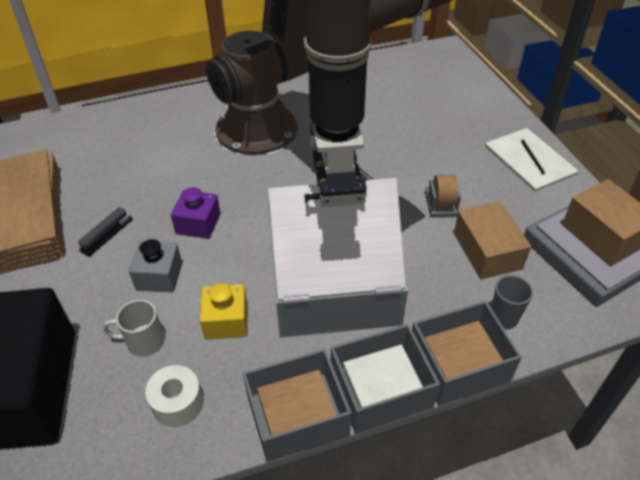

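The cover is held open at about 44° (43.4° by depth fit, 44.4° by handle kinematics), and the bystanders are in place. One small nudge, then I'll settle and check that it stays.

Call:
{"name": "move_arm", "arguments": {"commands": [[[-0.2, 0, -0.2, 0], [0, 0, 0, 0], [0, 0, 0, 0], [0, 0, 0, 0], [0, 0, 0, 0], [0, 0, 0, 0], [0, 0, 0, 0], [0, 0, 0, 0]]]}}

```text
clock: 19.5
tool_pos: [0.6213, 0.0193, 0.2749]
orientation: [61.3, 90.0, -130.9]
force: [-5.5, 0.5, 1.6]
opening: 0.0113
```

```bash
python3 -c "
from h import *
ang(); o=get_obs(); print(o['clock'],np.abs(o['qvel']).max())
close_job()"
```

```text
angle 45.15091617208893 radius 0.19881775220943168 vs .1948; opening 0.011268176008879255 F [-5.5  0.5  1.6] side 0.0006604268763735592
19.5 0.11907921566683426
the job is handed in; nothing more can be done
```

The job is done and handed in at 19.5 s, with the gripper still holding the cover about half open.

1. **Plunger:** I pressed the grey box's plunger down to its stop. The tool stayed at z = 0.093 m while the force rose to 29 N, so it was right down. I held it there about half a second.
2. **Tug:** I then pulled the cover up by its bar. It rose about 11 mm and stopped dead at 33 N, so it was caught. I let it down and released the bar.
3. **Tab:** I slid the tab about 22 mm to its far end, where a 20 N push moved it no further. The camera view agrees with that distance.
4. **Cover:** I gripped the bar again and raised the cover. It passed the catch point with only about 6 N.

**Last checks:** The handle position gives an opening of 45.2°. The last depth fit of the cover gave 43.4°, about a degree below the handle figure at that moment (44.4°), and I did not repeat it after the final 0.7° nudge. The handle radius read 4 mm more than nominal, which fits small errors in where I placed the hinge. The bar is firmly gripped (11 mm opening, arm at rest). The other things on the bench looked unmoved in the last picture, but the tape roll was hidden behind the raised cover there. It was last seen in place before I raised the cover.

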